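# Draw the code reader's boom out over the tube rack and hold it at the 100 mm mark

### The arm

A 6-joint arm with a two-finger parallel gripper is mounted at the origin on the work surface. World frame = base frame: x ahead of the robot, y to its left, z up, the work surface at z = 0. Lengths are in m, angles in rad, forces in N, time in s.
With the tool pointing down it reaches from about 0.35 to 0.85 m from the base axis. Payload 8.1 kg.
Tool frame: the origin (TCP) lies on the centre line of the jaws, within the pads' length; the fingertips stand robot.finger_overhang ahead of it and the grasp point (between the pads) lies 5 mm behind it (robot.finger_overhang is the distance from the TCP to the fingertips, in m); z points along the fingers, y is the direction in which the jaws open and shut (so a half turn about z gives the same grasp; the last joint's range is limited). The gripper opens to 93 mm and grips with 3 to 60 N. Pads are 15 mm wide; open, the fingers measure 128 mm over their backs; the gripper's body (75 mm by 188 mm) begins 65 mm behind the grasp point.
Start: joints at [-1.261, 0.13, 1.488, -0, 1.523, -0.085], TCP at [0.231, -0.554, 0.233] pointing down, gripper open.
Joint ranges: [-2.96, 2.96], [-0.89, 2.26], [0.02, 2.5], [-1.34, 4.48], [0, 2.73], [-2.66, 2.66]. Speed limits (rad/s): [2.39, 2.39, 2.79, 3.14, 3.14, 3.14].

### API

Orientations are given as a rotation vector (axis times angle).
In Python, from plant import robot gives the robot as it stands. The module is installed in compiled form; this text tells all that it offers.
- The arm moves only by the tool carry_out, never from a script. Its argument "commands" is a list that holds one entry, the list of rows, each a list of 4 numbers: the shift along the tool's x, y, z in cm, then the turn about the tool's z in degrees. In form: [[[tx, ty, tz, roll], ...]]. A call has 1 to 20 rows; each row shifts and turns the commanded pose from where the row before left it, along the tool's axes as they then stand; what a row does not reach is not made up. A row lasts 1/12 s, in which the tool goes at most 41.7 mm and 7.16 degrees, less where a joint would pass 70% of its speed; a pose out of reach is approached as far as the arm can. A call is refused whole if a number of a shift passes 4.17 or a number of a turn 7.16, either way. A call with a gripper value outside its range is refused whole. "claw" is the finger opening in cm, from 0 to 9.3, set as the call begins (left out, the last holds). The fingers move at their own pace and stop on an object; "grip_force" is the grip in N (left out, the last holds). Time passes only in rows, so rows that do not move let the fingers close. It gives the time, the measured TCP pose, the force and the opening at its end, in the units of the state.
- robot.read_state(): the state, without advancing time (a new reading comes with each control period).
- robot.read_camera(name): name is "scene" or "top"; returns the picture (400x640x3 uint8, red, green, blue); there is no depth.
- robot.camera_params(name): a dict with "mtx" (3x3 intrinsics, pixels), "dist_coeffs" ([k1, k2, p1, p2, k3] as OpenCV has them; the pictures are not rectified), "R" (3x3) and "t" (3): a world point X has camera coordinates R X + t. Camera axes: x right, y down, z forward; pixel columns grow to the right and rows downward; lengths in m; the calibration is good to about 2 mm. A picture is of the moment at which its call begins. camera_params takes no time and is no camera call.
- robot.close_job(): hands the job in, once; it reports no verdict.
The state is a dict: "t": time; "q": joint angles; "dq": joint speeds; "joint_torque": joint torques, N m; "tool_pos": TCP position; "orientation": TCP orientation; "force": force on the tool from outside, world axes, zero at the start; "wrist_torque": the same for the moment, N m; "opening": finger opening in m.
Only numpy, scipy, OpenCV 4.12 (cv2) and the standard library are available. Lean on these libraries where they do the work, as an engineer would, in place of code of your own. Each camera call takes 0.05 s, during which the arm holds its last target.

### The job

The code reader's boom is parked and clamped: flip the cam lever on its collar right over to the open side, then take the reader head by its grip so that the lock button in its side is squeezed in. Draw the boom out until the 100 mm line of its scale (the third long line, counting the one at zero) stands at the edge of the collar, so that the reader hangs over the tube rack. Finish still holding it there by the grip, button squeezed and clamp open, so that it can be clamped by hand, and leave the racks, cups and other things on the bench where they stand.

Things in the scene. Friction and masses are not known exactly. Their poses are not given: they have to be found in the camera images.
- stand: Boom stand, fixed on the bench: grey base plate 220 x 200 x 16 mm, steel column 32 mm thick, level telescoping boom with its axis 185 mm above the bench. Origin on the bench under the column's axis, z up; the boom extends along -y; +x points across it, away from the robot. The fixed outer tube, 32 mm square, ends in a dark clamp collar 46 mm wide, 40 mm long, 42 mm high.
- collar_edge (a point): Collar's end edge, where the scale is read: 125 mm from the column's axis, at the top of the 22 mm square bar (196 mm up). Dark lines every 10 mm on the bar's top and far side, no figures: long (18 mm) at 0, 50, 100 mm, the others 9 mm. Parked, the 0 line stands here, the rest are in the tube; the 100 line stands here when the boom is out by 100 mm. Axes as the stand's.
- lever_pin (a point): Middle of the cam lever's hinge pin, on top of the collar, 213.5 mm above the bench, 105 mm from the column's axis. The pin runs along the boom. Axes as the stand's.
- lever_knob (a point): Centre of the black ball knob, 20 mm thick, at the end of the cam lever, 62 mm from the pin; the lever's rod is 8 mm thick. Best pushed over from the robot's side with closed fingers that follow the knob's arc; a pinched knob tends to slip out as the lever turns.
- cam_lever (a joint): Lever angle, rad, 0 to 1.24. At 0 (clamped) it leans to the robot's side of the boom (stand's -x), 0.95 rad above level; it rises as the value grows, is upright at 0.62 and leans as far to the far side (+x) at 1.24 (open). Starts at 0 to 0.12. The parked bar is free above about 0.8; clamped, it does not slide. Needs about 5 N at the knob; stays where it is left.
- boom: Sliding part of the boom with its head: at the end a grey grip block 34 mm across (stand's x), 44 mm along the boom, 60 mm high, its top 225 mm above the bench; under it the black code reader, 50 mm across, 66 mm along, 119 to 165 mm above the bench. The body's origin is the stand's origin while parked and moves with the boom; axes as the stand's.
- grip (a point): Middle of the grip block at the lock button's height: 205 mm above the bench, 20 mm below the block's top, 200 mm from the column's axis when parked; moves with the boom. Take the block from above, one finger on the button, the other on the plain face across from it; 43 mm over block and button, 37 mm with the button in. Axes as the stand's.
- lock_button (a joint): Travel of the lock button, m, 0 (out) to 0.006 (in). A black plate 24 mm along the boom, 20 mm high, standing 9 mm out of the grip block's far face (stand's +x), pressed towards -x: 4 N to start, 8 N fully in. In by more than 4 mm, it frees the catch that locks the parked boom; squeeze it fully in and keep it so.
- extension (a joint): Extension of the boom in m, 0 (parked) to 0.14. It runs along the stand's -y. When clamp and catch are free, a spring draws the boom home with 3 to 4 N, so it slides back when let go. It can move 2 mm against the catch.
- rack_a: Black tube rack under the boom's end, 180 x 84 mm and 52 mm high, with violet-capped tubes up to 86 mm; origin under its middle. Leave it.
- rack_b: Black tube rack, 156 x 84 mm, with dark-capped tubes, to the robot's right. Leave it.
- cup_a: Specimen cup with white lid, 52 mm across, 60 mm high, on the bench beside the stand's base, on the side away from the robot. Leave it.
- cup_b: Specimen cup like the other, behind the column. Leave it.
- marker: Marker pen, 100 mm long, 14 mm thick, lying on the stand's base plate on the robot's side. Leave it.
- dish: Steel dish, 110 x 200 x 30 mm, to the robot's right. Leave it.
- gel_bottle: Bottle, 64 mm across, 160 mm high, to the right beyond the other rack. Leave it.

How it is judged:
On the way, in this order (a step that is already met when the one before it is completed fails the run):
1. the cam lever is flipped over to the open side (value of joint cam_lever above 1 rad and value of joint extension below 0.01 m), for 0.2 s.
2. the lock button is squeezed in (value of joint lock_button above 0.0042 m), for 0.1 s.
At the end, for the whole second after the job is handed in: The boom stands still at 100 mm (within 4 mm), held only by the fingers on the reader head's grip: gripped with more than 8 N, the lock button in by more than 4.2 mm, the cam lever still open (above 1.0 rad); every rack, cup and other thing on the bench is within 15 mm of where it stood (value of joint extension between 0.096 and 0.104 m and velocity of joint extension between -0.005 and 0.005 m/s and value of joint lock_button above 0.0042 m and value of joint cam_lever above 1 rad and contact force between the fingers and boom above 8 N and distance of each of rack_a, rack_b, cup_a, cup_b, marker, dish, gel_bottle from where it was at the start of the episode below 0.015 m); the arm keeps its last pose, push and grip.
It fails at once if a bystander is knocked away or tipped over (distance of any of rack_a, rack_b, cup_a, cup_b, marker, dish, gel_bottle from where it was at the start of the episode above 0.03 m or angle between any of rack_a, rack_b, cup_a, cup_b, marker, dish, gel_bottle's own z axis and vertical above 0.4 rad).
It also fails if it takes over 48 s, if anything falls off the work surface, if the arm or the gripper's body presses on something with over 40 N, if the wrist force passes 120 N, or if a joint passes its speed limit or range.

## Working session

There is one attempt and no reset: what is moved stays moved. The work goes in short steps, Python scripts to look and compute and a tool call to move; the robot and the scene stay as the last step left them, time stands still between calls to the robot, and variables do not carry over. Pictures are saved under pics/ and viewed, and the job is handed in when it is done.

Besides the shell and the picture viewer there is one more tool, called as name([rows], argument=value, ...), one row to a line, values as JSON. carry_out: Moves the arm, as the interface text tells. Its arguments: {"type":"object","properties":{"commands":{"type":"array","items":{"type":"array","items":{"type":"array","items":{"type":"number"}}}},"claw":{"type":"number"},"grip_force":{"type":"number"}},"required":["commands"]}

```bash
mkdir -p pics; python3 - <<'E'
from plant import robot
import cv2
s=robot.read_state()
print({k:s[k] for k in ('t','tool_pos','orientation','force','opening')},robot.finger_overhang)
for n in('scene','top'):
    cv2.imwrite(f'pics/{n}0.png',robot.read_camera(n)[:,:,::-1])
    p=robot.camera_params(n);print(n,p)
E
```

```text
{'t': 0.0, 'tool_pos': array([ 0.23062611, -0.5533105 ,  0.23159428]), 'orientation': array([-3.07878648e+00, -6.15739739e-01,  3.09479183e-04]), 'force': array([-0.61428842,  0.01062852, -0.41884718]), 'opening': 0.09286146232164084} 0.014
scene {'mtx': array([[415.72243188,   0.        , 319.45534571],
       [  0.        , 415.72243188, 194.70233965],
       [  0.        ,   0.        ,   1.        ]]), 'dist_coeffs': array([-0.09052643,  0.        ,  0.        ,  0.        ,  0.        ]), 'R': array([[-0.68156427,  0.73170644,  0.00870798],
       [ 0.43987163,  0.4191803 , -0.7942297 ],
       [-0.5847932 , -0.5374882 , -0.60755522]]), 't': array([ 0.38871269, -0.0871055 ,  1.53295657])}
top {'mtx': array([[438.41657839,   0.        , 322.93871719],
       [  0.        , 438.41657839, 203.09889454],
       [  0.        ,   0.        ,   1.        ]]), 'dist_coeffs': array([0.02774153, 0.        , 0.        , 0.        , 0.        ]), 'R': array([[ 0.01196289, -0.99979779, -0.01616391],
       [-0.99469548, -0.0102471 , -0.10235184],
       [ 0.10216551,  0.01730259, -0.99461693]]), 't': array([-0.02802594,  0.5510081 ,  1.23688989])}
```

View pics/scene0.png

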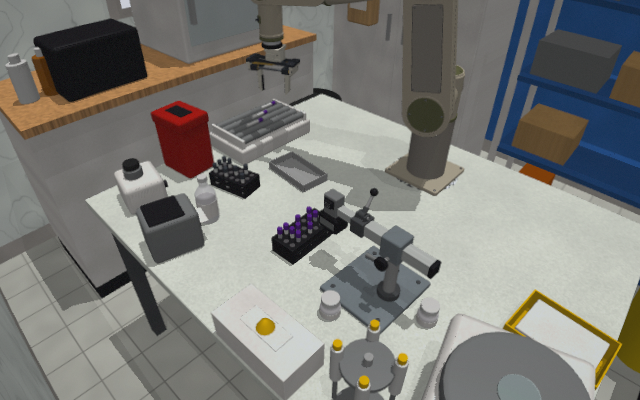

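View pics/top0.png

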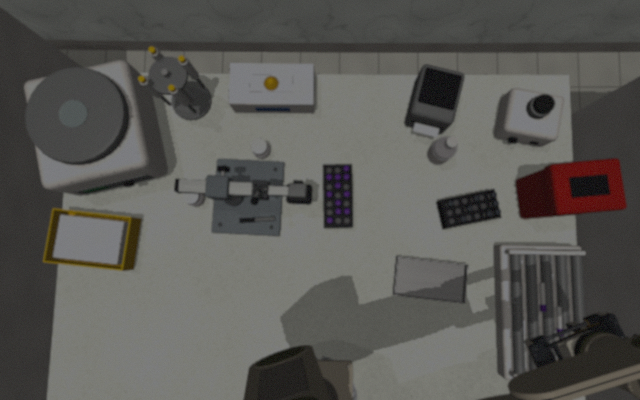

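The scene view shows the boom head near (333,205) and the knob at (374,191). The top view shows the boom running right from (180,187) to the head at about (300,190). I'll enlarge both.

```bash
python3 - <<'E'
import cv2,numpy as np
a=cv2.imread('pics/top0.png')[145:245,170:360]; a=cv2.convertScaleAbs(a,alpha=1.8)
cv2.imwrite('pics/top0c.png',cv2.resize(a,None,fx=4,fy=4,interpolation=cv2.INTER_CUBIC))
a=cv2.imread('pics/scene0.png')[175:325,265:455]
cv2.imwrite('pics/scene0c.png',cv2.resize(a,None,fx=4,fy=4,interpolation=cv2.INTER_CUBIC))
E
```

```text
(no output)
```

View pics/top0c.png

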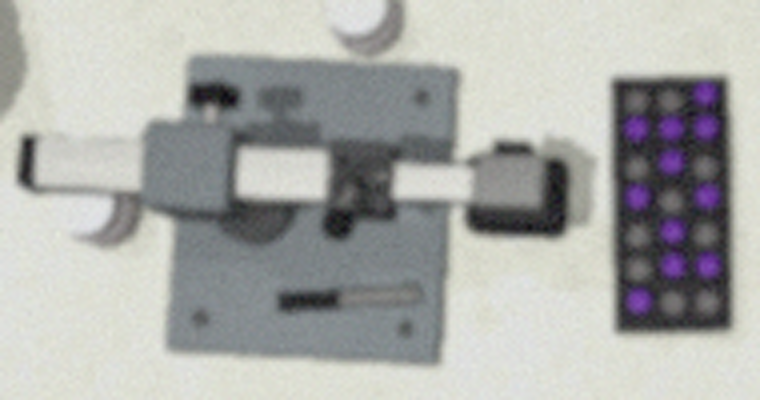

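View pics/scene0c.png

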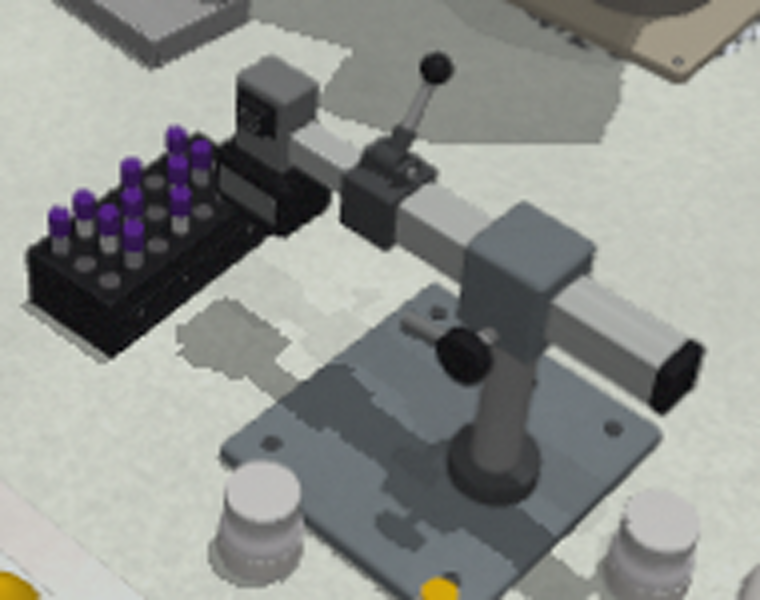

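The crops show the grip block top at about (472–547, 153–207) in the top crop, with the button on its upper (+x) side. The knob is at (340,224) in the top crop and (436,68) in the scene crop. Next I'll cast rays.

```bash
cat > h.py <<'E'
import numpy as np,cv2,pickle
from plant import robot
def ray(n,px):
    p=robot.camera_params(n)
    u=cv2.undistortPoints(np.array([[px]],float),p['mtx'],p['dist_coeffs'])[0,0]
    d=p['R'].T@np.array([u[0],u[1],1]);c=-p['R'].T@p['t'];return c,d/np.linalg.norm(d)
def plane(n,px,z):
    c,d=ray(n,px);return c+d*(z-c[2])/d[2]
def tri(a,b):
    c1,d1=ray('top',a);c2,d2=ray('scene',b)
    A=np.array([d1,-d2]).T;s=np.linalg.lstsq(A,c2-c1,rcond=None)[0]
    P,Q=c1+s[0]*d1,c2+s[1]*d2;return (P+Q)/2,np.linalg.norm(P-Q)
def proj(n,X):
    p=robot.camera_params(n);return cv2.projectPoints(np.array([X],float),cv2.Rodrigues(p['R'])[0],p['t'],p['mtx'],p['dist_coeffs'])[0][0,0]
T=lambda x,y:((x+.5)/4-.5+170,(y+.5)/4-.5+145)
S=lambda x,y:((x+.5)/4-.5+265,(y+.5)/4-.5+175)
E
python3 - <<'E'
from h import *
np.set_printoptions(precision=4,suppress=True)
print('knob',tri(T(340,224),S(436,68)))
print('top cam',ray('top',(320,200))[0])
for c in [(475,153),(547,157),(545,208),(472,205)]: print('blk',plane('top',T(*c),.225))
# block top corners in scene: far, left, near, right
for c in [(272,57),(238,76),(280,102),(318,83)]: print('blkS',plane('scene',S(*c),.225))
for c in [(191,57),(458,69),(438,363),(168,350)]: print('base',plane('top',T(*c),.016))
for c in [(437,285),(222,450),(661,435)]: print('baseS',plane('scene',S(*c),.016))
# tube top edges z=.201
for c in [(37,136),(33,187),(327,147),(327,200)]: print('tube',plane('top',T(*c),.201))
E
```

```text
knob (array([0.5307, 0.1352, 0.2648]), np.float64(0.001677589867514273))
top cam [ 0.4221 -0.0438  1.2862]
blk [0.5799 0.0599 0.225 ]
blk [0.5779 0.0158 0.225 ]
blk [0.5465 0.0165 0.225 ]
blk [0.5479 0.0611 0.225 ]
blkS [0.5485 0.023  0.225 ]
blkS [0.5783 0.0208 0.225 ]
blkS [0.58   0.0575 0.225 ]
blkS [0.549 0.062 0.225]
base [0.6804 0.2913 0.016 ]
base [0.6734 0.0941 0.016 ]
base [0.4573 0.104  0.016 ]
base [0.4646 0.3001 0.016 ]
baseS [0.458  0.1098 0.016 ]
baseS [0.6761 0.1007 0.016 ]
baseS [0.4693 0.304  0.016 ]
tube [0.5915 0.3373 0.201 ]
tube [0.5593 0.3383 0.201 ]
tube [0.5864 0.1551 0.201 ]
tube [0.553  0.1542 0.201 ]
```

Both views agree. The grip is near (0.5635, 0.0395), yaw is about -0.037 rad and the pin is near (0.567, 0.135). The knob sits 62.7 mm from the pin, which matches the given 62 mm. First I'll lift, roll so the jaws open along the stand's x, and close the fingers.

carry_out([
  [[0,0,-0.7,-6.5],[0,0,-0.7,-6.5],[0,0,-0.7,-6.5],[0,0,-0.7,-6.5],[0,0,-0.7,-6.5],[0,0,-0.7,-6.5],[0,0,-0.7,-6.5],[0,0,-0.7,-6.5],[0,0,-0.7,-6.5],[0,0,-0.7,-6.5],[0,0,0,0],[0,0,0,0]],
], claw=0)

```text
t: 1.1
tool_pos: [0.2308, -0.5539, 0.3026]
orientation: [2.271, 2.171, -0.0]
force: [-0.2, 0.3, 0.1]
opening: 0.0172
```

```bash
cat > rel.py <<'E'
from h import *
from scipy.spatial.transform import Rotation as Ro
np.set_printoptions(precision=4,suppress=True)
def rel(t=None):
    s=robot.read_state();R=Ro.from_rotvec(s['orientation']).as_matrix()
    print('t',round(s['t'],2),'pos',s['tool_pos'],'F',s['force'],'op',s['opening']);print('x',R[:,0],'y',R[:,1],'q',s['q'])
    if t is not None: print('tool shift cm',100*R.T@(np.array(t)-s['tool_pos']))
E
python3 -c "
from rel import *
rel([.475,.135,.275])"
```

```text
t 1.1 pos [ 0.2308 -0.5539  0.3026] F [-0.1695  0.3067  0.1344] op 0.017220996793613805
x [ 0.045   0.999  -0.0002] y [ 0.999  -0.045   0.0001] q [-1.2614  0.1122  1.3816  0.      1.6476 -1.2163]
tool shift cm [69.9219 21.289   2.7446]
```

carry_out([
  [[3.3,2.1,0,0],[3.3,2.1,0,0],[3.3,2.1,0,0],[3.3,2.1,0,0],[3.3,2.1,0,0],[3.3,2.1,0,0],[3.3,2.1,0,0],[3.3,2.1,0,0],[3.3,2.1,0,0],[3.3,2.1,0,0],[3.5,0,0,0],[3.5,0,0,0],[3.5,0,0,0],[3.5,0,0,0],[3.5,0,0,0],[3.5,0,0,0],[3.5,0,0,0],[3.5,0,0,0],[3.5,0,0,0],[3.5,0,0,0]],
])

```text
t: 2.77
tool_pos: [0.4682, 0.1186, 0.3018]
orientation: [-2.272, -2.169, 0.001]
force: [-0.2, -1.1, 0.8]
opening: -0.0001
```

carry_out([
  [[0.4,0,0.7,0],[0.4,0,0.7,0],[0.4,0,0.7,0],[0.3,0,0.6,0],[0,0,0,0],[0,0,0,0]],
])

```text
t: 3.27
tool_pos: [0.4692, 0.1309, 0.2749]
orientation: [-2.269, -2.172, 0.002]
force: [-0.8, 0.0, -0.2]
opening: 0.0005
```

```bash
python3 -c "
from rel import *
rel([.503,.135,.273])
for n in('scene','top'): cv2.imwrite(f'pics/{n}1.png',robot.read_camera(n)[:,:,::-1])
a=cv2.imread('pics/top1.png')[145:245,170:360]; a=cv2.convertScaleAbs(a,alpha=1.8)
b=cv2.imread('pics/scene1.png')[135:235,285:475]
cv2.imwrite('pics/c1.png',cv2.resize(np.vstack([a,b]),None,fx=3,fy=3,interpolation=cv2.INTER_CUBIC))"
```

```text
t 3.27 pos [0.4692 0.1309 0.2749] F [-0.7818  0.0446 -0.1783] op 0.0004915581745931277
x [ 0.0433  0.9991 -0.0005] y [ 0.9991 -0.0433 -0.0014] q [ 0.1669 -0.1915  1.7272 -0.0002  1.6073  0.2102]
tool shift cm [0.5568 3.3583 0.1806]
```

View pics/c1.png

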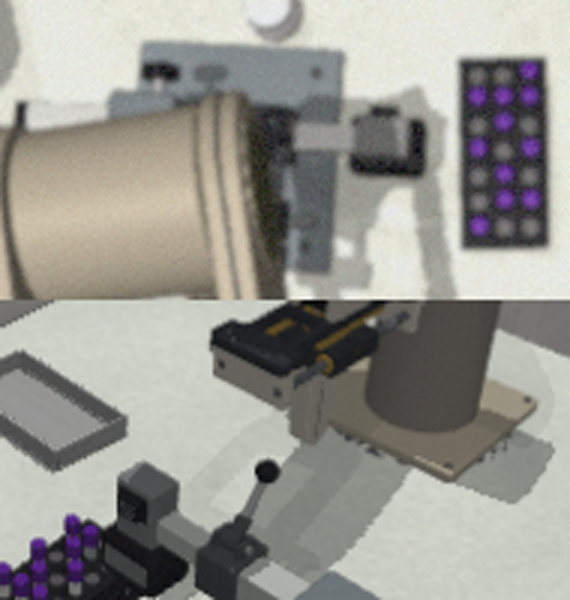

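Fingers are closed, at knob height and on the robot's side of the knob, with nothing touched. Next I'll push along the arc.

carry_out([
  [[0.3,1.1,0.1,0],[0.3,1.1,0.1,0],[0,1.0,0,0],[0,0.55,-0.28,0],[0,0.55,-0.25,0],[0,0.6,-0.22,0],[0,0.6,-0.18,0],[0,0.65,-0.13,0],[0,0.65,-0.07,0],[0,0.65,0.05,0],[0,0.65,0.1,0],[0,0.65,0.15,0],[0,0.6,0.2,0],[0,0.6,0.25,0],[0,0.4,0.25,0],[0,0,0,0],[0,0,0,0]],
])

```text
t: 4.78
tool_pos: [0.5734, 0.1333, 0.2756]
orientation: [2.267, 2.174, 0.001]
force: [-0.1, 0.4, -0.1]
opening: 0.0003
```

```bash
python3 -c "
from rel import *
rel([.5735,.135,.273])
for n in('scene','top'): cv2.imwrite(f'pics/{n}2.png',robot.read_camera(n)[:,:,::-1])
a=cv2.imread('pics/top2.png')[145:245,170:360]; a=cv2.convertScaleAbs(a,alpha=1.8)
b=cv2.imread('pics/scene2.png')[135:235,285:475]
cv2.imwrite('pics/c2.png',cv2.resize(np.vstack([a,b]),None,fx=3,fy=3,interpolation=cv2.INTER_CUBIC))"
```

```text
t 4.78 pos [0.5734 0.1333 0.2756] F [-0.0809  0.4289 -0.0528] op 0.0002781111532745745
x [0.042  0.9991 0.0001] y [ 0.9991 -0.042   0.0007] q [0.1413 0.085  1.4591 0.     1.5968 0.1833]
tool shift cm [0.17   0.0044 0.2615]
```

View pics/c2.png

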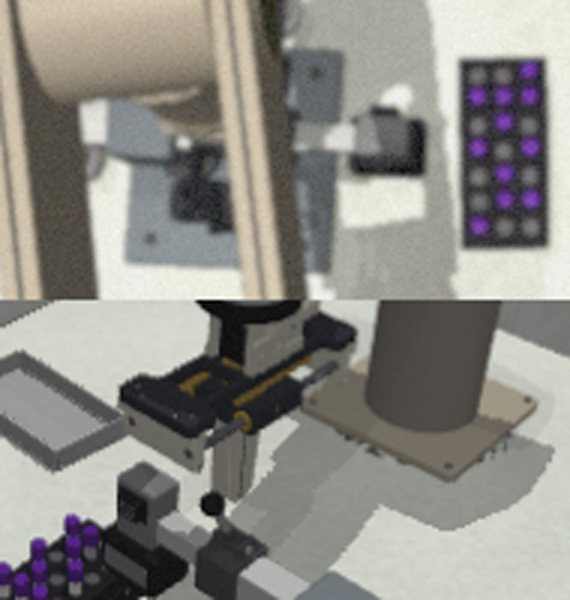

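The knob is now at about (212,503) in the crop, leaning towards the camera on the far side. I'll work out the lever angle by intersecting the ray with the lever's plane.

```bash
python3 - <<'E'
from rel import *
a=cv2.imread('pics/scene2.png')[192:212,345:366]
cv2.imwrite('pics/k2.png',cv2.resize(a,None,fx=16,fy=16,interpolation=cv2.INTER_NEAREST))
g=a.sum(2);print(g)
for px in [(355.5,202.5)]:
    c,d=ray('scene',px);n=np.array([.037,.999,0]);pin=np.array([.567,.135,.2135])
    P=c+d*(n@(pin-c))/(n@d);r=P-pin;print(P,np.linalg.norm(r),'lever',np.pi-.95-np.arctan2(r[2],r[0]))
for th in (0,.9,1.0,1.1,1.2,1.24):
    f=.95+th;print(th,proj('scene',pin+.062*np.array([-np.cos(f),.037*np.cos(f),np.sin(f)])))
E
```

```text
[[605 606 574 520 418 418 353 567 579 571 419 297 295 299 294 299 326 299
  301 290 214]
 [602 577 581 571 548 543 536 572 576 568 416 293 296 296 293 295 321 298
  297 291 199]
 [605 563 565 574 572 570 572 578 573 554 414 293 294 293 295 297 326 298
  300 287 203]
 [573 563 568 578 574 575 579 573 567 553 412 294 291 291 298 298 315 296
  299 291 206]
 [572 564 566 567 572 576 576 571 560 553 416 296 294 294 294 289 315 296
  299 291 241]
 [571 568 573 566 566 569 575 571 563 546 411 291 294 295 292 290 312 300
  298 291 211]
 [567 570 576 569 569 572 578 576 574 569 297 245 251 293 293 290 311 294
  297 292 243]
 [571 575 578 577 570 568 575 566 385 290 138 128 134 222 292 296 315 295
  292 250 251]
 [580 582 582 578 575 572 562 314 163  56  73  72  67 118 216 295 312 296
  296 244 257]
 [572 575 572 569 567 560 460 104  69  74  76  76  66  68 191 487 366 297
  310 355 409]
 [573 579 576 575 568 560 450  65  60  81  85  73  71  75 169 490 570 490
  383 505 427]
 [581 578 576 575 563 584 353  70  70  73  75  71  63  66 165 479 606 602
  578 448 430]
 [580 577 573 567 601 607 554  5
[... 191 characters left out ...]
  65  67 155 296 610 597 427
  425 425 428]
 [506 544 605 618 613 612 605 605 568 548 429 335 216 234 262 411 463 426
  431 425 424]
 [503 511 532 574 614 613 616 618 622 618 594 563 233 248 251 272 383 426
  426 430 430]
 [503 502 505 518 563 597 606 612 615 618 613 600 373 241 247 245 251 331
  424 432 424]
 [504 500 504 500 506 406 458 522 611 608 604 590 433 219 244 248 228 219
  315 424 429]
 [506 504 502 497 377 336 359 381 505 607 591 356 239 175 235 248 227 170
  183 271 371]]
[0.5968 0.1339 0.2691] 0.06306084179245319 lever 1.1123613225859168
0 [373.5637 192.1687]
0.9 [359.2461 198.728 ]
1.0 [357.5136 200.519 ]
1.1 [355.8235 202.4716]
1.2 [354.1954 204.5641]
1.24 [353.5659 205.4349]
```

View pics/k2.png

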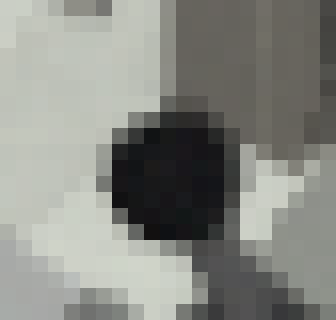

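The lever reads about 1.11 rad, so I'll push it a bit further towards the stop, then back off and lift away.

carry_out([
  [[0,0.3,0.15,0],[0,0.3,0.15,0],[0,0.1,0.05,0],[0,0,0,0],[0,0,0,0],[0,0,0,0]],
])

```text
t: 5.38
tool_pos: [0.5797, 0.1333, 0.2716]
orientation: [-2.266, -2.174, 0.001]
force: [-5.3, -0.2, 6.3]
opening: 0.0005
```

carry_out([
  [[0,-1,-0.5,0],[0,-1,-2,0],[0,-0.5,-3,0],[0,0,-1,0],[0,0,0,0],[0,0,0,0]],
], claw=9.3)

```text
t: 5.88
tool_pos: [0.5559, 0.1343, 0.3363]
orientation: [2.266, 2.174, 0.002]
force: [-0.6, 0.6, -0.7]
opening: 0.0356
```

```bash
python3 -c "
from rel import *
rel([.5635,.0395,.31])
cv2.imwrite('pics/scene3.png',robot.read_camera('scene')[:,:,::-1])
b=cv2.imread('pics/scene3.png')[135:285,285:475]
cv2.imwrite('pics/c3.png',cv2.resize(b,None,fx=4,fy=4,interpolation=cv2.INTER_CUBIC))"
```

```text
t 5.88 pos [0.5559 0.1343 0.3363] F [-0.613   0.5949 -0.6659] op 0.035640031802415706
x [0.0415 0.9991 0.0002] y [ 0.9991 -0.0415  0.0014] q [ 0.1475  0.0336  1.4035 -0.0001  1.7032  0.189 ]
tool shift cm [-9.4411  1.1538  2.6285]
```

View pics/c3.png

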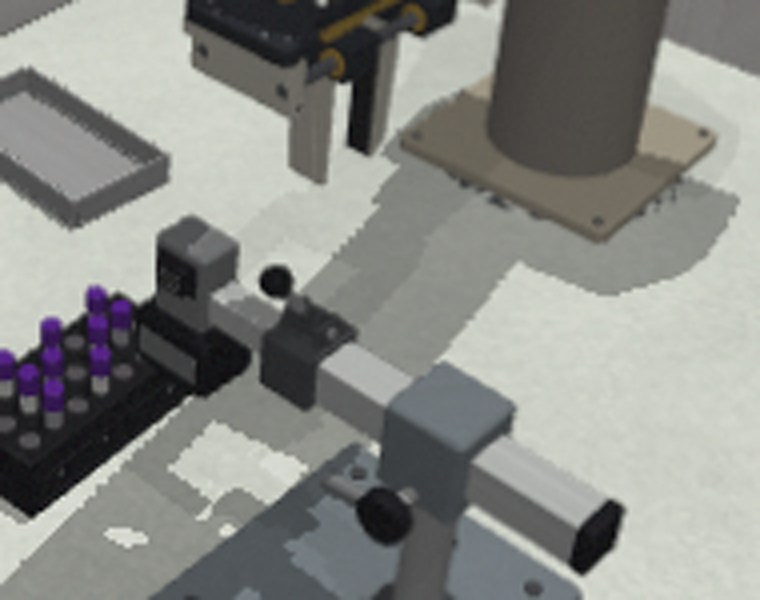

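The knob now sits at about (353.9, 205.1), so the lever is near 1.22 rad and fully open. Next I'll move over the grip block and look before descending.

carry_out([
  [[-2.4,0.3,0,0],[-2.4,0.3,0,0],[-2.4,0.3,0,0],[-2.25,0.3,0,0],[0,0.1,2.5,0],[0,0,2.0,0],[0,0,0,0],[0,0,0,0]],
])

```text
t: 6.6
tool_pos: [0.5628, 0.0392, 0.2883]
orientation: [-2.264, -2.172, 0.006]
force: [-0.0, 0.4, 0.1]
opening: 0.0914
```

```bash
python3 -c "
from rel import *
rel([.565,.0395,.2])
cv2.imwrite('pics/scene4.png',robot.read_camera('scene')[:,:,::-1])
b=cv2.imread('pics/scene4.png')[135:285,265:455]
cv2.imwrite('pics/c4.png',cv2.resize(b,None,fx=4,fy=4,interpolation=cv2.INTER_CUBIC))"
```

```text
t 6.6 pos [0.5628 0.0392 0.2883] F [-0.0081  0.447   0.1045] op 0.09140444470447323
x [ 0.0418  0.9991 -0.0001] y [ 0.9991 -0.0418 -0.0059] q [-0.0213  0.0225  1.501   0.      1.624   0.0205]
tool shift cm [0.0387 0.2668 8.8279]
```

View pics/c4.png

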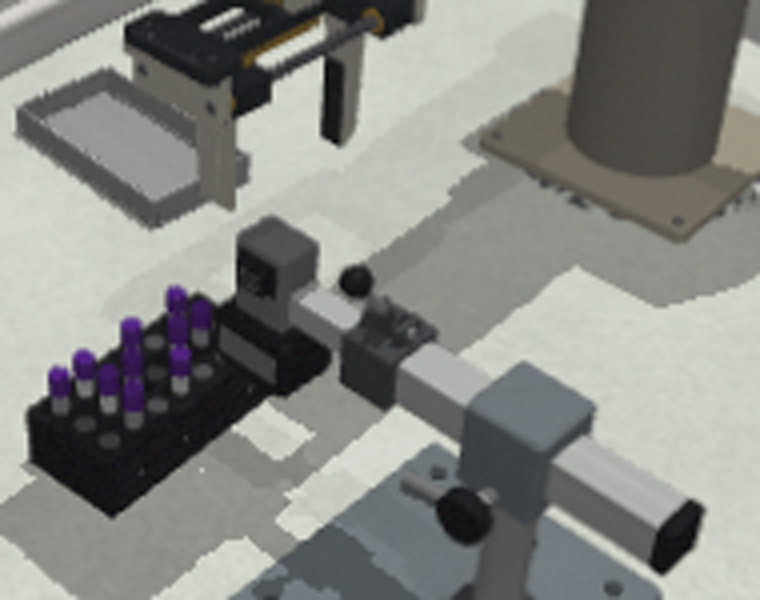

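The open fingers straddle the block, so I'll descend and then close.

carry_out([
  [[0,0.1,2,0],[0,0.1,2,0],[0,0.1,2,0],[0,0,1.5,0],[0,0,1.2,0],[0,0,0,0],[0,0,0,0]],
])

```text
t: 7.23
tool_pos: [0.5673, 0.0394, 0.2049]
orientation: [-2.267, -2.175, -0.0]
force: [-0.3, 0.9, 0.2]
opening: 0.0931
```

carry_out([
  [[0,0,0,0],[0,0,0,0],[0,0,0,0],[0,0,0,0],[0,0,0,0],[0,0,0,0],[0,0,0,0],[0,0,0,0],[0,0,0,0],[0,0,0,0],[0,0,0,0],[0,0,0,0]],
], claw=3, grip_force=25)

```text
t: 8.23
tool_pos: [0.5644, 0.0392, 0.2043]
orientation: [-2.264, -2.172, 0.007]
force: [-19.3, -0.2, 9.2]
opening: 0.0356
```

```bash
python3 -c "
from rel import *
rel([.565,.0395,.2])
for n in('scene','top'): cv2.imwrite(f'pics/{n}5.png',robot.read_camera(n)[:,:,::-1])
b=cv2.imread('pics/scene5.png')[135:285,265:455]
cv2.imwrite('pics/c5.png',cv2.resize(b,None,fx=4,fy=4,interpolation=cv2.INTER_CUBIC))"
```

```text
t 8.23 pos [0.5644 0.0392 0.2043] F [-19.3316  -0.1938   9.1624] op 0.03560897504765291
x [ 0.0416  0.9991 -0.0004] y [ 0.9991 -0.0416 -0.0063] q [-0.0211  0.0591  1.6159 -0.0003  1.473   0.0205]
tool shift cm [0.0319 0.0578 0.4307]
```

View pics/c5.png

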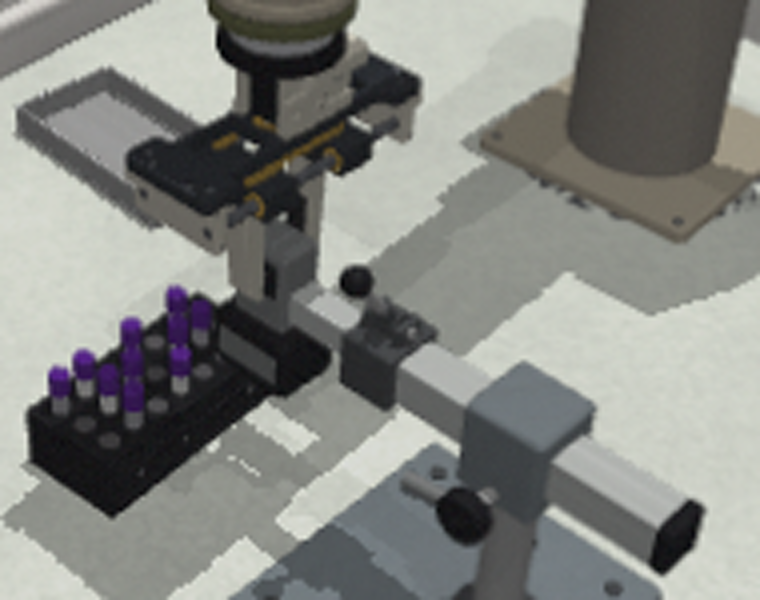

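The button-side squeeze is nearly complete at 35.6 mm opening, but the tool is about 3 mm too far in +x with a 19 N side load. I'll relax it sideways.

carry_out([
  [[0,-0.15,0,0],[0,-0.15,0,0],[0,0,0,0],[0,0,0,0],[0,0,0,0]],
])

```text
t: 8.75
tool_pos: [0.564, 0.0393, 0.2044]
orientation: [-2.267, -2.175, 0.001]
force: [-3.0, -0.3, 0.8]
opening: 0.0353
```

Side load is down to 3 N. Now I'll draw the boom out.

carry_out([
  [[-0.2,0,0,0],[-0.3,0,0,0],[-0.5,0,0,0],[-0.5,0,0,0],[-0.5,0,0,0],[0,0,0,0],[0,0,0,0]],
])

```text
t: 9.33
tool_pos: [0.5632, 0.0195, 0.2044]
orientation: [-2.267, -2.174, 0.0]
force: [-3.8, 2.2, 2.1]
opening: 0.0349
```

```bash
python3 -c "
from rel import *
rel()"
```

```text
t 9.33 pos [0.5632 0.0195 0.2044] F [-3.7847  2.2309  2.0691] op 0.03491504547219169
x [0.0417 0.9991 0.0005] y [ 0.9991 -0.0417 -0.0005] q [-0.0567  0.0472  1.6279  0.0005  1.4669 -0.015 ]
```

It slides freely under about 3 N. I'll continue another 8 cm.

carry_out([
  [[-0.5,0,0,0],[-0.5,0,0,0],[-0.5,0,0,0],[-0.5,0,0,0],[-0.5,0.02,0,0],[-0.5,0,0,0],[-0.5,0,0,0],[-0.5,0,0,0],[-0.5,0,0,0],[-0.5,0.02,0,0],[-0.5,0,0,0],[-0.5,0,0,0],[-0.5,0,0,0],[-0.5,0,0,0],[-0.4,0,0,0],[-0.3,0,0,0],[-0.2,0,0,0],[-0.1,0,0,0],[0,0,0,0],[0,0,0,0]],
])

```text
t: 11.0
tool_pos: [0.5601, -0.0602, 0.2044]
orientation: [-2.266, -2.174, 0.001]
force: [-5.3, 3.8, 3.3]
opening: 0.0354
```

```bash
python3 -c "
from rel import *
rel()
for n in('scene','top'): cv2.imwrite(f'pics/{n}6.png',robot.read_camera(n)[:,:,::-1])
b=cv2.imread('pics/scene6.png')[160:260,285:405]
cv2.imwrite('pics/c6.png',cv2.resize(b,None,fx=6,fy=6,interpolation=cv2.INTER_CUBIC))
a=cv2.imread('pics/top6.png')[145:245,200:360]; a=cv2.convertScaleAbs(a,alpha=1.8)
cv2.imwrite('pics/d6.png',cv2.resize(a,None,fx=5,fy=5,interpolation=cv2.INTER_CUBIC))
"
```

```text
t 11.0 pos [ 0.5601 -0.0602  0.2044] F [-5.3379  3.8225  3.2505] op 0.0353663566439252
x [0.0413 0.9991 0.0005] y [ 0.9991 -0.0413 -0.001 ] q [-0.1983  0.0471  1.628   0.0004  1.4675 -0.157 ]
```

View pics/c6.png

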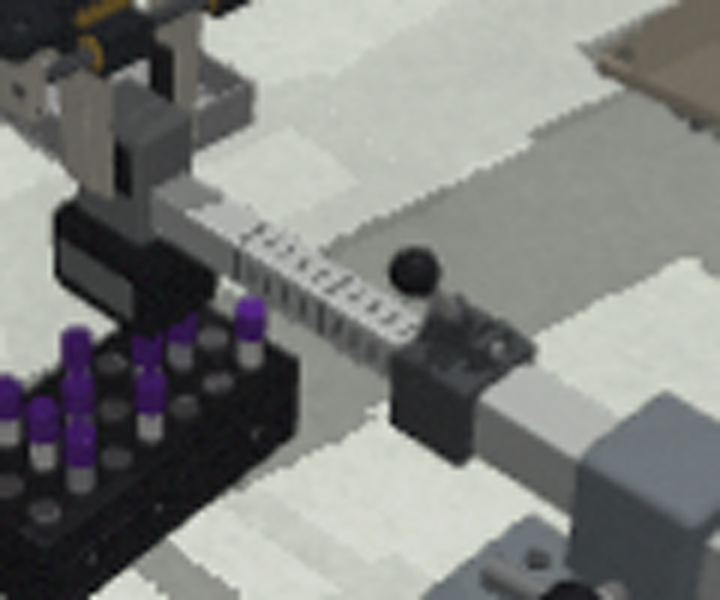

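View pics/d6.png

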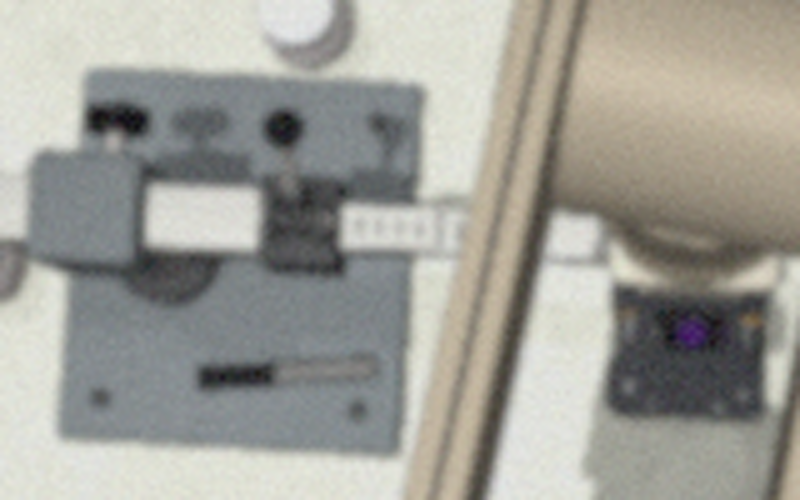

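The scale shows five ticks, with the long 50 mm line at (438,230) in the top crop and the collar edge at about 342. That puts the 100 line at the edge. I'll measure it more finely.

```bash
python3 - <<'E'
from rel import *
a=cv2.cvtColor(cv2.imread('pics/top6.png'),cv2.COLOR_BGR2GRAY).astype(float)
p=a[188:194,260:296].mean(0);print([f'{260+i}:{v:.0f}' for i,v in enumerate(p)])
def ydist(px,z=.196): # along stand -y, from column
    P=plane('top',(px,190.5),z);d=np.array([-.037,-.9993,0]);return 1000*d@(P-np.array([.5705,.239,0]))
# dark centroids
q=np.maximum(0,120-p) if p.max()<170 else p.max()-p
from scipy.signal import find_peaks
u=np.interp(np.arange(260,295,.1),np.arange(260,296),p);u=cv2.GaussianBlur(u[None],(0,0),4)[0]
pk=find_peaks(-u,prominence=3)[0];x=260+pk/10
print([(round(v,1),round(ydist(v),1)) for v in x])
# scene: ticks; dump 50 & 0 lines on top near far edge by prediction for ext=100
col=np.array([.5705,.239,0]);ex=np.array([.9993,-.037,0]);ey=np.array([.037,.9993,0])
b=cv2.resize(cv2.imread('pics/scene6.png')[185:235,315:365],None,fx=14,fy=14,interpolation=cv2.INTER_CUBIC)
for s in range(0,101,10):
    y=.125+.1-s/1000
    L=.009 if s%50==0 else .0045
    for e in(-1,1):
        u=proj('scene',col+ex*.011-ey*y+np.array([0,0,.185+.0]))
    u=proj('scene',col+ex*.011-ey*y+np.array([0,0,.196]))
    cv2.circle(b,tuple(int(v) for v in ((u-[315,185]+.5)*14)),4,(0,0,255),-1)
cv2.imwrite('pics/e6.png',b[:600])
E
```

```text
['260:40', '261:42', '262:42', '263:46', '264:45', '265:47', '266:47', '267:62', '268:92', '269:112', '270:116', '271:112', '272:111', '273:117', '274:118', '275:112', '276:114', '277:118', '278:117', '279:112', '280:113', '281:118', '282:117', '283:112', '284:112', '285:118', '286:115', '287:105', '288:106', '289:116', '290:117', '291:107', '292:100', '293:98', '294:99', '295:100']
[(np.float64(275.3), np.float64(143.9)), (np.float64(279.4), np.float64(154.2)), (np.float64(283.4), np.float64(164.3)), (np.float64(287.4), np.float64(174.3))]
```

View pics/e6.png

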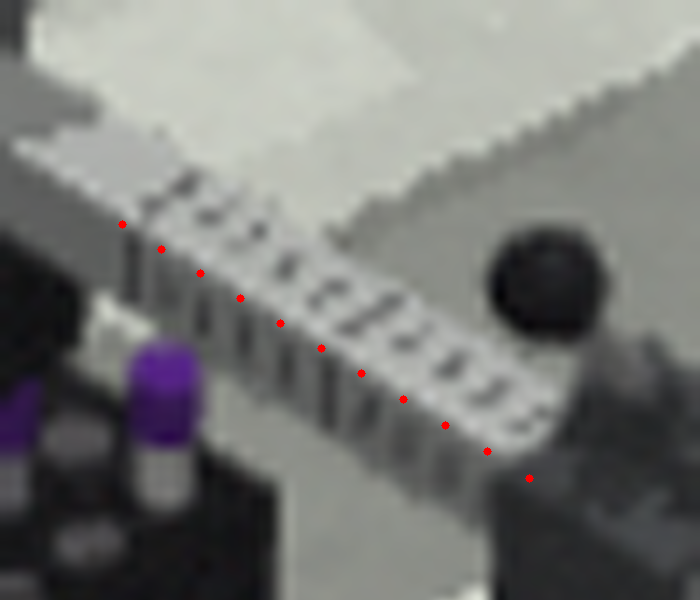

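Both checks agree. The 50 line is 49.7 mm from the collar edge, so the extension is about 99.7 mm, and the TCP travelled 99.6 mm. I'll let it settle, recheck the still state and lever, and hand in.

carry_out([
  [[-0.03,0,0,0],[0,0,0,0],[0,0,0,0],[0,0,0,0],[0,0,0,0],[0,0,0,0],[0,0,0,0],[0,0,0,0]],
])

```text
t: 11.77
tool_pos: [0.5601, -0.0602, 0.2044]
orientation: [-2.266, -2.174, 0.0]
force: [-5.5, 4.0, 3.4]
opening: 0.0355
```

```bash
python3 - <<'E'
from rel import *
rel()
a=robot.read_camera('scene')
m=(a.sum(2)<130)[193:218,340:366].astype(np.uint8)
n,l,st,c=cv2.connectedComponentsWithStats(m)
print([(st[i],c[i]+[340,193]) for i in range(1,n) if st[i][4]>20])
cv2.imwrite('pics/scene7.png',a[:,:,::-1]);rel()
b=cv2.imread('pics/scene7.png').astype(int);o=cv2.imread('pics/scene0.png').astype(int)
cv2.imwrite('pics/f7.png',a[:,:,::-1])
E
```

```text
t 11.77 pos [ 0.5601 -0.0602  0.2044] F [-5.4548  3.9723  3.4009] op 0.035455345580513116
x [0.0411 0.9992 0.0008] y [ 0.9992 -0.0411 -0.001 ] q [-0.1985  0.0471  1.628   0.0006  1.4676 -0.1575]
[(array([10,  9,  8,  7, 43], dtype=int32), array([353.5814, 205.186 ])), (array([16, 21,  7,  4, 22], dtype=int32), array([359.5455, 215.4091]))]
t 11.82 pos [ 0.5601 -0.0602  0.2044] F [-5.3323  4.3958  3.8881] op 0.035173063021801745
x [0.0411 0.9992 0.0008] y [ 0.9992 -0.0411 -0.001 ] q [-0.1985  0.0472  1.628   0.0006  1.4676 -0.1574]
```

View pics/f7.png

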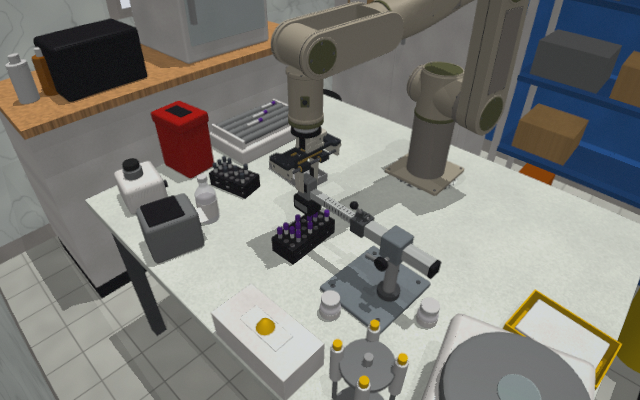

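The knob is at (353.6, 205.2), so the lever is at about 1.22 rad and open. Racks, cups and bottle stand where they did, and the arm is still.

```bash
python3 -c "
from plant import robot
print(robot.close_job())"
```

```text
the job is handed in; nothing more can be done
None
```

The boom is drawn out to about 100 mm and the job is handed in. The reader is still held by its grip, with the button squeezed and the clamp open.

I pushed the cam lever over with closed fingers along the knob's arc. Then I took the grip block from above at 25 N and drew the boom out. Before drawing, I shifted the grip about 3 mm sideways because the first squeeze put a 19 N side load on the arm.

What the last checks showed:
- **Extension:** the scale in the top view reads about 99.7 mm at the collar edge, and the arm's own travel gives 99.6 mm. The arm was at rest over the last readings.
- **Lever:** about 1.22 rad by the knob's position in the picture.
- **Lock button:** the finger opening is 35.3 mm, against 37 mm nominal with the button in. I take that 1.6 mm difference as give in the fingers, with the button fully in; the button itself could not be seen under the finger.
- **Bystanders:** racks, cups and the other things show no visible movement in the pictures. I judged this by eye, not by measurement.
- **Force and time:** about 5 N side load and 4 N spring pull at the tool, handed in at about 11.8 s.

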